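# Open the lamp shutter with the mallet and hold a prism cell in the light path

## Robot

A 6-joint arm with a two-finger parallel gripper is mounted at the origin on the work surface. World frame = base frame: x ahead of the robot, y to its left, z up, the work surface at z = 0. Lengths are in m, angles in rad, forces in N, time in s.
With the tool pointing down it reaches from about 0.3 to 0.825 m from the base axis. Payload 5.4 kg.
Tool frame: the origin (TCP) lies at the very end of the fingers, on their centre line; the grasp point (between the pads) lies behind it (bot.pinch_z is the z of the grasp point in the tool frame, in m); z points along the fingers, y is the line along which they close (so a half turn about z gives the same grasp; the last joint's range is limited). The gripper opens to 92 mm and grips with 3 to 60 N. Pads are 20 mm wide; open, the fingers measure 128 mm over their backs; the gripper's body (75 mm by 189 mm) begins 69 mm behind the grasp point.
Start: joints at [-1.41, 0.158, 1.597, -0, 1.386, -0.21], TCP at [0.208, -0.536, 0.215] pointing down, gripper open.
Joint ranges: [-2.91, 2.91], [-0.94, 2.29], [0.18, 2.7], [-1.29, 4.43], [0.17, 2.64], [-3, 3]. Speed limits (rad/s): [2.57, 2.57, 3.14, 3.14, 3.14, 3.14].

## Interface

Orientations are given as a unit quaternion [x, y, z, w].
In Python, from workcell import bot, cams gives the robot as it stands.
- The arm moves only by the tool step_arm, never from a script. Its argument "targets" is a list of rows, each a list of 7 numbers: the opening, from -1 (shut) to 1 (fully open), then the shift along the world's x, y, z in mm, then the turn, a rotation vector about the world's x, y, z in rad. A call has 1 to 5 rows; each row shifts and turns the commanded pose from where the row before left it; what a row does not reach is not made up. A row lasts 1/8 s, in which the tool goes at most 62.5 mm and 10.7 degrees, less where a joint would pass 70% of its speed; a pose out of reach is approached as far as the arm can. A call is refused whole if a number of a shift passes 62.5 or a number of a turn 0.188, either way. A call with a gripper value outside its range is refused whole. The fingers move at their own pace and stop on an object; "newtons" is the grip in N (left out, the last holds). Time passes only in rows, so rows that do not move let the fingers close. It gives the time, the measured TCP pose, the force, the opening and the grip force at its end, in the units of the state.
- bot.observe(): the state, without advancing time (a new reading comes with each control period).
- cams.read_camera(name): name is "scene" or "top" or "wrist"; returns a dict with "color" (420x560x3 uint8, red, green, blue), "intrinsics" (3x3 intrinsics, pixels), "R" (3x3) and "t" (3): a world point X has camera coordinates R X + t. Camera axes: x right, y down, z forward; pixel columns grow to the right and rows downward; lengths in m; the calibration is good to about 2 mm. The wrist camera is an equidistant fisheye: a pixel r from the principal point sees the ray r / f radians off the axis. A picture is of the moment at which its call begins. There is no depth.
- bot.sign_off(): hands the job in; it is judged then, once.
Trained networks look in the newest picture that a camera, given by its name, has taken for a name from the list of things; names that differ only in an ending like _2 or _b are one class to them, and where a whole thing is asked for, a point or a joint stands for the part that bears it (a point fixed in the world has none). Each returns a list of dicts, best first, with "p" (0 to 1); they miss things now and then, are a little off and sometimes report something else, mostly with a low value. They report only what shows in the picture. A call takes as long as a camera call. They do not tell look-alikes from the thing itself.
- cams.look_for(camera, target): "location" ([x, y, z] in m, in the coordinates of the camera as it stood for that picture, good to about 4 mm: the middle of the surface that is visible of it).
- cams.regions_of(camera, target): "region" (420x560 bool, what is visible of it).
The state is a dict: "t": time; "joints": joint angles; "qvel": joint speeds; "joint_efforts": joint torques, N m; "eef_pos": TCP position; "ee_rot": TCP orientation; "force": force on the tool from outside, world axes, zero at the start; "moment": the same for the moment, N m; "finger_gap": finger opening in m; "grasp_force": force on a finger pad.
Only numpy, scipy, OpenCV 4.12 (cv2) and the standard library are available. Lean on these libraries where they do the work, as an engineer would, in place of code of your own. Each camera call takes 0.05 s, during which the arm holds its last target. There are 200 camera calls.

## Task

Take the mallet from its wooden stand and, holding it, knock the stiff steel pin on top of the tester's lamp head fully down with it (the pin is not to be pushed by hand), then put the mallet back on its stand as it was. Then take the tall glass prism cell out of the black rack with the fingers on its two frosted faces only, never on the clear polished ones, and hold it upright in the middle of the gap between the tester's two heads: its centre on the light beam, its polished faces square to the beam, touching nothing but the fingers. The job finishes while you are still holding it there; leave everything else on the bench where it is.

Things in the scene. Friction and masses are not known exactly. Their poses are not given: they have to be found in the camera images.
- mallet: mallet: pale cylindrical nylon head (32 mm diameter, 64 mm tall, axis z) with a level wooden handle. Origin: centre of the head's lower striking face, z up along the head. The handle runs along -x from the head to 154 mm from the head's axis, 16 mm wide (y) and 18 mm high (z), its centre line 35 mm above the origin. About 150 g, centre of mass about 30 mm along the handle (-x) from the head's axis. It starts on the stand, origin on the stand's board
- mallet_grip (a point): on the mallet handle's centre line, 50 mm from the head's axis (mallet frame: -50, 0, 35 mm): a good place to grip it, across its 16 mm width
- stand: fixed wooden mallet stand. Origin: underside, below the mallet head's axis. Board 190 x 60 mm, 10 mm thick (x from -160 to +30 mm); the head stands on the board at the origin. At x = -130 mm (16 mm long in x) a post carries the handle at 36 mm above the table between two cheeks 26 mm apart that rise to 54 mm. With the mallet on it, the mallet's axes are parallel to the stand's and its origin is at (0, 0, 10 mm) in the stand's frame
- tester: fixed light-path tester. Origin: centre of the underside of its base plate (90 mm in x, 200 mm in y, 16 mm thick). Two grey heads stand on it, each 46 mm (x) by 56 mm (y), tops 105 mm above the table: the lamp head at y = +38 to +94 mm, the detector head at y = -94 to -38 mm, with a 76 mm gap between them. The light runs along y, 80 mm above the table
- beam (a point): middle of the light beam, halfway between the two heads, 80 mm above the table (tester frame: 0, 0, 80 mm); axes as the tester's, the beam (6 mm wide) runs along y
- shutter (a joint): travel of the steel shutter pin in m: 0 fully up, 0.016 fully down (it starts 0 to 0.003). It moves straight down, has a weak return spring but a friction catch that holds it at whatever depth it is driven to; about 5 N moves it slowly (more when faster: 6 N per m/s). The dark shutter blade before the lamp goes down with it and clears the lamp's opening
- pin_top (a point): centre of the top of the pin's round cap (18 mm diameter, 6 mm thick), above the lamp head (tester frame: x 0, y +66 mm); 131 mm above the table when fully up, 115 mm when fully down
- rack: fixed black rack, 50 mm (x) by 175 mm (y) by 20 mm high. Origin: centre of its underside. Three pockets in a row along y (at -58, 0, +58 mm), 19.5 mm (x) by 27.5 mm (y), 12 mm deep, hold the cell and two other cells in any order
- cell: the prism cell: tall rectangular glass column, 18 mm (x) by 26 mm (y) by 55 mm high, about 55 g, square-cornered and without a cap, the tallest and only square uncapped one in the rack. Origin: centre of its underside, 8 mm above the table in its pocket. The two whitish frosted faces look along +x and -x (18 mm apart, 24 mm wide and full height); the clear polished faces look along +y and -y
- cell_mid (a point): centre of the prism cell, 27.5 mm above its underside
- round_cell: bystander: round glass cell with an aluminium cap, 17 mm diameter, 50 mm high, standing in the rack. Origin at its underside
- short_cell: bystander: short rectangular cell, 18 x 26 x 33 mm with a black top, standing in the rack. Origin at its underside
- screw_tin: bystander: flat round tin, 48 mm diameter, 30 mm high. Origin at its underside
- flux_bottle: bystander: small bottle, 32 mm diameter, 85 mm high. Origin at its underside
- screwdriver: bystander: screwdriver lying on the bench
- mouse: bystander: black computer mouse, 100 x 60 mm, 30 mm high. Origin at its underside
- pry_frame: bystander: flat blue plastic opening tool, about 75 x 50 x 8 mm. Origin at its underside
There are look-alikes about, which are no part of the job. What is meant by the mallet is not blue or red, and is the larger of those in its own colour.

How it is judged:
On the way, in this order (a step that is already met when the one before it is completed fails the run):
1. the pin is knocked at least 13 mm down while the fingers hold the mallet (value of joint shutter above 0.013 m and contact force between mallet and the fingers above 0.5 N), for 0.05 s.
2. the mallet is back on its stand (within 25 mm lengthwise, 15 mm sideways, upright) and let go (x of mallet in the frame of stand between -0.025 and 0.025 m and y of mallet in the frame of stand between -0.015 and 0.015 m and z of mallet in the frame of stand below 0.025 m and angle between mallet's own z axis and vertical below 0.15 rad and angle between the x axis of mallet and the x axis of stand, either way round below 0.25 rad and contact force between mallet and the fingers below 0.1 N and linear speed of mallet below 0.03 m/s), for 0.2 s.
At the end, for the whole second after the job is handed in: Fingers hold the cell still, its centre within 5 mm across, 12 mm along and 10 mm above/below mid-beam, upright and square within 0.12 rad, clear of the tester; pin at least 13 mm down; mallet let go at rest on its stand, within 25 mm lengthwise, 15 mm sideways, upright (all of step 2 and x of cell_mid in the frame of beam between -0.005 and 0.005 m and y of cell_mid in the frame of beam between -0.012 and 0.012 m and z of cell_mid in the frame of beam between -0.01 and 0.01 m and angle between the x axis of cell and the x axis of tester, either way round below 0.12 rad and angle between cell's own z axis and vertical below 0.12 rad and contact force between cell and the fingers above 1 N and contact force between cell and tester below 0.1 N and linear speed of cell below 0.02 m/s and value of joint shutter above 0.013 m); the arm keeps its last pose, push and grip.
It fails at once if the fingers or the arm touch the polished faces of the cell (contact force between cell_c0 and the fingers above 0.3 N or contact force between cell_c0 and the arm above 0.3 N).
It fails at once if the hand pushes the pin instead of the mallet (contact force between shutter and the fingers above 0.5 N or contact force between shutter and the arm above 0.5 N).
It fails at once if another thing on the bench or in the rack is moved by more than 30 mm (distance of any of round_cell, short_cell, screw_tin, flux_bottle, screwdriver, mouse, pry_frame from where it was at the start of the episode above 0.03 m).
It also fails if it takes over 61 s, if anything falls off the work surface, if the arm or the gripper's body presses on something with over 40 N, if the wrist force passes 120 N, or if a joint passes its speed limit or range.

## Working session

There is one attempt and no reset: what is moved stays moved. The work goes in short steps, Python scripts to look and compute and a tool call to move; the robot and the scene stay as the last step left them, time stands still between calls to the robot, and variables do not carry over. Pictures are saved under pics/ and viewed, at most 10 in all, crops included, and the job is handed in when it is done.

Besides the shell and the picture viewer there is one more tool, called after "Emit:" as name([rows], argument=value, ...), one row to a line, values as JSON. step_arm: Moves the arm, as the interface text tells. Its arguments: {"type":"object","properties":{"targets":{"type":"array","items":{"type":"array","items":{"type":"number"}}},"newtons":{"type":"number"}},"required":["targets"]}

```bash
mkdir -p pics; cat > h.py <<'E'
import numpy as np, cv2
from workcell import bot, cams
def save(name, fn, crop=None, k=1):
    c=cams.read_camera(name); im=c["color"][:,:,::-1]
    if crop: im=im[crop[1]:crop[3],crop[0]:crop[2]]
    if k!=1: im=cv2.resize(im,None,fx=k,fy=k,interpolation=cv2.INTER_CUBIC)
    cv2.imwrite("pics/"+fn,im); return c
def toworld(c,p): return c["R"].T@(np.array(p)-c["t"])
def proj(c,X):
    p=c["R"]@np.array(X)+c["t"]; q=c["intrinsics"]@p; return q[:2]/q[2]
def atz(c,u,v,z):
    K=c["intrinsics"]; d=c["R"].T@np.linalg.solve(K,[u,v,1]); o=-c["R"].T@c["t"]
    return o+d*(z-o[2])/d[2]
E
python3 - <<'E'
from h import *
import h
ims=[]
for n in ["top","scene"]:
    c=save(n,n+"0.png")
    print(n,"cam at",(-c["R"].T@c["t"]).round(3))
    for t in ["mallet","stand","tester","shutter","rack","cell","round_cell","short_cell","flux_bottle","screw_tin","mouse","screwdriver","pry_frame"]:
        for d in cams.look_for(n,t)[:3]:
            if d["p"]>.2:
                w=toworld(c,d["location"]); print(t,round(d["p"],2),w.round(3),proj(c,w).round())
print(bot.pinch_z, bot.observe()["ee_rot"],bot.observe()["t"])
E
```

```text
top cam at [0.322 0.13  1.33 ]
mallet 0.75 [0.535 0.676 0.015] [122. 229.]
mallet 0.68 [0.543 0.485 0.011] [176. 226.]
mallet 0.65 [0.719 0.388 0.022] [205. 177.]
stand 0.92 [0.446 0.342 0.006] [217. 254.]
stand 0.51 [0.357 0.144 0.026] [274. 279.]
tester 0.92 [ 0.582 -0.011  0.016] [317. 214.]
shutter 0.56 [ 0.583 -0.014  0.014] [318. 214.]
rack 0.97 [ 0.522 -0.351  0.018] [415. 230.]
round_cell 0.42 [ 0.527 -0.356  0.054] [420. 227.]
short_cell 0.6 [ 0.515 -0.412  0.043] [436. 231.]
flux_bottle 0.54 [0.694 0.196 0.057] [258. 181.]
screw_tin 0.67 [0.359 0.146 0.03 ] [273. 278.]
mouse 0.92 [0.765 0.049 0.029] [300. 163.]
mouse 0.55 [ 0.582 -0.01   0.015] [317. 214.]
screwdriver 0.75 [ 0.776 -0.167  0.017] [359. 161.]
pry_frame 0.71 [ 0.364 -0.098  0.008] [344. 277.]
scene cam at [ 1.303 -0.652  1.05 ]
mallet 0.95 [0.494 0.346 0.053] [310. 190.]
mallet 0.95 [0.712 0.376 0.022] [372. 226.]
mallet 0.61 [0.542 0.486 0.016] [349. 187.]
stand 0.9 [0.448 0.339 0.011] [297. 196.]
tester 0.71 [ 0.608 -0.014  0.037] [252. 274.]
shutter 0.64 [0.59  0.05  0.121] [264. 236.]
rack 0.79 [ 0.533 -0.37   0.023] [120. 342.]
cell 0.76 [ 0.543 -0.299  0.049] [146. 320.]
round_cell 0.64 [ 0.529 -0.356  0.048] [122. 331.]
short_cell 0.52 [ 0.522 -0.41   0.041] [100. 345.]
flux_bottle 0.76 [0.709 0.186 0.047] [331. 252.]
screw_tin 0.77 [0.368 0.136 0.029] [233. 209.]
screw_tin 0.3 [ 0.537 -0.37   0.023] [121. 343.]
mouse 0.91 [0.781 0.036 0.021] [314. 304.]
screwdriver 0.57 [ 0.777 -0.174  0.02 ] [253. 354.]
screwdriver 0.31 [ 0.54  -0.301  0.055] [144. 318.]
pry_frame 0.47 [ 0.362 -0.096  0.008] [170. 251.]
-0.0187 [ 9.82861599e-01  1.84344996e-01 -1.80140249e-06  1.43345225e-05] 1.4
```

View pics/top0.png

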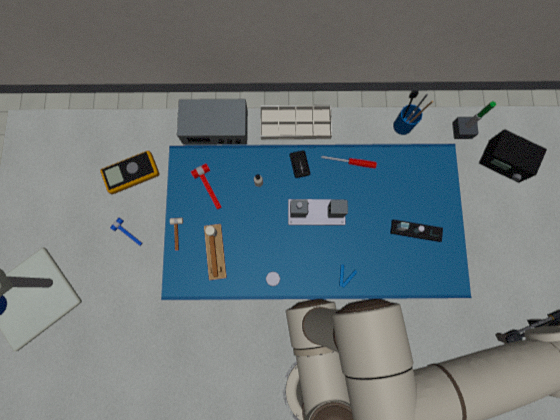

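View pics/scene0.png

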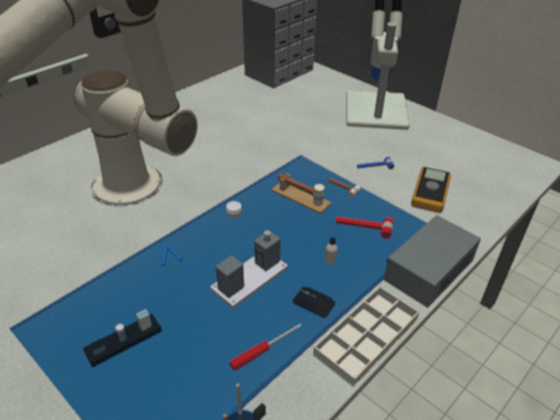

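Top view: the mallets are blue (125,232), red (205,185), small wood-handled (176,230) and the large pale-headed one on the board at (210,230). The last fits: it is on the stand, not blue or red, and the larger of the wooden ones. I'll confirm it in a crop and measure the poses. The rack is at (415,230), with the cell at its left end (the tall one in the scene view at 146,320).

```bash
python3 - <<'E'
from h import *
c=save("top","top1.png",(165,165,365,305),4)
def rect(t,z,sel=0):
    r=cams.regions_of("top",t)
    m=r[sel]["region"].astype(np.uint8)
    pts=np.argwhere(m)[:,::-1]
    W=np.array([atz(c,u,v,z)[:2] for u,v in pts],dtype=np.float32)
    b=cv2.minAreaRect(W*1000); print(t,r[sel]["p"],len(pts),"mean",W.mean(0).round(3),[np.round(x,1) for x in b])
rect("stand",.01);rect("tester",.016);rect("rack",.02)
for d in cams.regions_of("top","mallet"): 
    y,x=np.nonzero(d["region"]); print(d["p"],x.mean(),y.mean())
for n in["scene"]:
    c=save(n,"scene1.png",(60,170,380,370),2.5)
    for t in["cell","mallet"]:
        for d in cams.regions_of(n,t):
            y,x=np.nonzero(d["region"]);print(t,d["p"],x.min(),x.max(),y.min(),y.max())
E
```

```text
stand 0.76 541 mean [0.453 0.345] [array([456.6, 349.5]), array([186.2,  61.5]), np.float64(4.9)]
tester 0.92 1521 mean [ 0.592 -0.01 ] [array([589.9, -10.9]), array([213. ,  93.7]), np.float64(89.6)]
rack 0.57 643 mean [ 0.522 -0.353] [array([ 523.2, -353. ]), array([180. ,  54.9]), np.float64(79.9)]
0.87 212.50675675675674 247.7060810810811
0.8 205.64583333333334 181.4404761904762
0.67 123.92610837438424 230.11822660098522
0.63 176.14197530864197 229.14814814814815
cell 0.63 256 270 230 253
cell 0.55 137 150 309 329
mallet 0.96 335 392 216 237
mallet 0.95 278 323 174 204
mallet 0.69 328 360 177 194
mallet 0.61 357 393 156 168
```

View pics/top1.png

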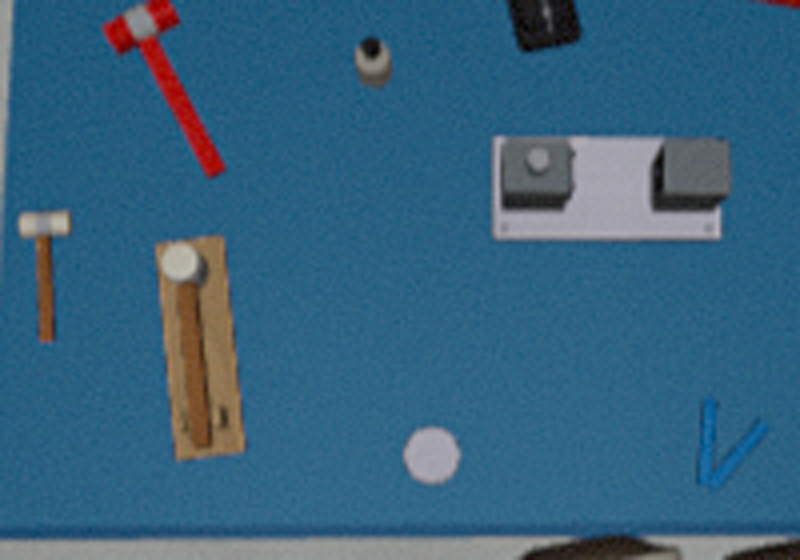

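View pics/scene1.png

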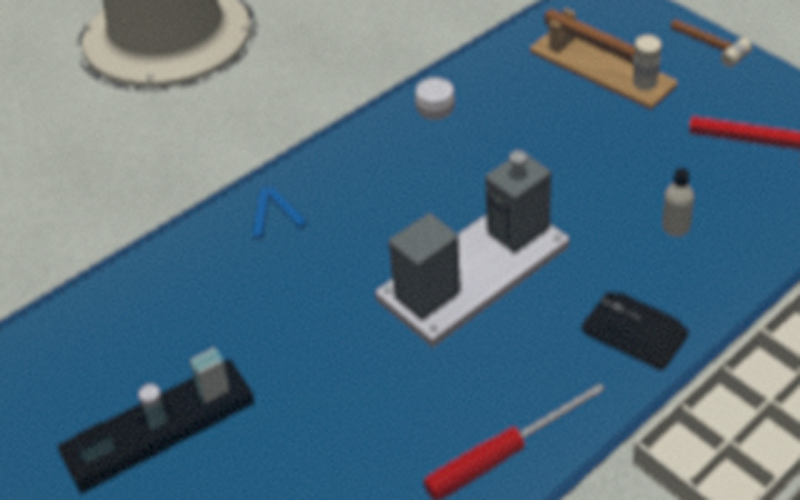

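The crop confirms it: the large pale-headed mallet has its head at crop (183,262) and its handle resting on the stand's post at (205,430). The tester is axis-aligned, with its pin at (538,160). The scene crop shows the tall square cell at (208,375), in the rack's +y pocket.

```bash
python3 - <<'E'
from h import *
c=cams.read_camera("top")
f=lambda u,v,z: atz(c,165+(u+.5)/4-.5,165+(v+.5)/4-.5,z)[:2]*1000
S=np.array([f(*p,10) if 0 else f(*p,.01) for p in[(157,242),(223,236),(245,452),(178,459)]])
print("stand corners",S.round(),"c",S.mean(0).round(1)); d=(S[0]+S[1]-S[2]-S[3]); a=np.arctan2(d[1],d[0]); print("yaw",np.degrees(a))
o=S.mean(0)+65*np.array([np.cos(a),np.sin(a)]); print("stand origin",o.round(1))
print("head top",f(183,262,.074),"handle end",f(201,441,.054))
T=np.array([f(*p,.016) for p in[(493,240),(721,240),(494,136)]]);print("tester",T.round(1),"c",((T[1]+T[2])/2).round(1))
print("pin",f(538,160,.131))
print("lamp top corners",f(502,138,.105),f(572,137,.105),"det",f(661,139,.105),f(731,139,.105))
print("lamp top front",f(502,195,.105),f(572,192,.105))
E
```

```text
stand corners [[546. 389.]
 [551. 331.]
 [363. 308.]
 [358. 365.]] c [454.7 348. ]
yaw 7.145243107201569
stand origin [519.2 356.1]
head top [518.3338385  353.99178705] handle end [371.18860833 338.35267841]
tester [[ 545.1   93. ]
 [ 543.8 -106.7]
 [ 638.8   91. ]] c [591.3  -7.9]
pin [590.91275911  59.09050192]
lamp top corners [615.61610773  87.03444391] [616.07285329  29.04529184] det [613.8695775  -44.58891501] [ 613.47555323 -102.51512246]
lamp top front [567.46229368  87.6673072 ] [569.59316499  30.07946601]
```

Emit:
step_arm([
  [1, 40, 62, 0, 0, 0, -0.1],
  [1, 40, 62, 0, 0, 0, -0.1],
  [1, 40, 62, 0, 0, 0, -0.08],
  [1, 40, 62, 0, 0, 0, 0],
  [1, 30, 62, 0, 0, 0, 0],
])

```text
t: 2.48
eef_pos: [0.372, -0.2679, 0.2149]
ee_rot: [0.999, 0.045, 0.0, 0.0]
force: [0.9, -0.4, 0.3]
finger_gap: 0.0917
grasp_force: 0.0
```

Emit:
step_arm([
  [1, 10, 62, 0, 0, 0, 0.02],
  [1, 10, 62, 0, 0, 0, 0],
  [1, 10, 62, 0, 0, 0, 0],
  [1, 10, 62, 0, 0, 0, 0],
  [1, 10, 62, 0, 0, 0, 0],
])

```text
t: 3.1
eef_pos: [0.421, 0.0409, 0.215]
ee_rot: [0.998, 0.055, 0.001, 0.0]
force: [1.2, 0.5, -0.1]
finger_gap: 0.0918
grasp_force: 0.0
```

Emit:
step_arm([
  [1, 10, 62, 0, 0, 0, 0],
  [1, 10, 62, 0, 0, 0, 0],
  [1, 10, 62, 0, 0, 0, 0],
  [1, 10, 55, 0, 0, 0, 0],
  [1, 0, 0, 0, 0, 0, 0],
])

```text
t: 3.72
eef_pos: [0.4603, 0.2821, 0.2141]
ee_rot: [0.998, 0.058, -0.0, -0.0]
force: [0.7, -0.5, 0.3]
finger_gap: 0.0916
grasp_force: 0.0
```

```bash
python3 - <<'E'
from h import *
s=bot.observe();print(s["eef_pos"],s["ee_rot"],s["joints"])
c=save("wrist","w1.png")
print("cam",(-c["R"].T@c["t"]).round(3),c["intrinsics"])
for t in["mallet","mallet_grip","stand"]:
    for d in cams.look_for("wrist",t)[:3]: print(t,round(d["p"],2),toworld(c,d["location"]).round(4))
E
```

```text
[0.46033315 0.28205351 0.21414822] [ 9.98329443e-01  5.77771038e-02 -2.89249172e-04 -2.13133067e-04] [3.25414403e-01 6.81103213e-02 1.69604897e+00 5.74723699e-04
 1.37787859e+00 1.78048181e+00]
cam [0.53  0.29  0.384] [[325.1922621    0.         286.78782526]
 [  0.         325.1922621  206.28057253]
 [  0.           0.           1.        ]]
mallet 0.83 [0.5309 0.6697 0.014 ]
mallet 0.8 [0.5417 0.4809 0.0132]
mallet 0.79 [0.6393 0.3518 0.0154]
mallet_grip 0.97 [0.472  0.345  0.0499]
mallet_grip 0.88 [0.5383 0.4827 0.0146]
mallet_grip 0.78 [0.5297 0.6655 0.016 ]
stand 0.65 [0.4553 0.3399 0.0127]
```

View pics/w1.png

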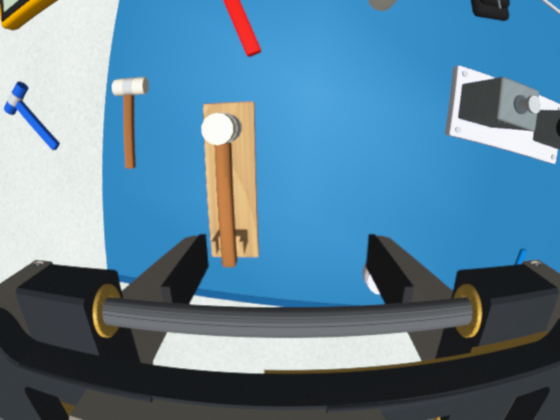

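The wrist view shows the mallet on the stand, head top centre at (219,128) and handle end at (230,263), with the small wooden one at (129,120). I'll convert these with the fisheye model.

```bash
cat >> h.py <<'E'
def fatz(c,u,v,z):
    K=c["intrinsics"]; a=np.array([u-K[0,2],v-K[1,2]])/K[0,0]; th=np.hypot(*a)
    d=np.r_[np.sin(th)*a/th,np.cos(th)]; d=c["R"].T@d; o=-c["R"].T@c["t"]
    return o+d*(z-o[2])/d[2]
E
python3 - <<'E'
from h import *
c=cams.read_camera("wrist")
h=fatz(c,218.5,128,.074)[:2];e=fatz(c,229.5,266,.054)[:2];d=h-e
print("head",h,"end",e,np.hypot(*d),np.degrees(np.arctan2(d[1],d[0])),"grip",h-d*50/np.hypot(*d))
a=fatz(c,204,103,.01)[:2];b=fatz(c,253,102,.01)[:2];q=fatz(c,211,258,.01)[:2];r=fatz(c,257,257,.01)[:2]
m=(a+b-q-r);print("stand c",(a+b+q+r)/4,np.degrees(np.arctan2(m[1],m[0])))
E
```

```text
head [0.52099793 0.34985636] end [0.36949028 0.33238179] 0.152512066448638 6.579300872751008 grip [-49.14971326  -5.3790571 ]
stand c [0.45513548 0.34421551] 6.28604759439973
```

Emit:
step_arm([
  [1, 11, 62, 0, 0, 0, 0],
  [1, 0, 1, -50, 0, 0, 0],
  [1, 0, 0, -50, 0, 0, 0],
  [1, 0, 0, -50, 0, 0, 0],
  [1, 0, 0, -36, 0, 0, 0],
], newtons=60)

```text
t: 4.6
eef_pos: [0.471, 0.3398, 0.0266]
ee_rot: [0.999, 0.054, -0.001, 0.0]
force: [-0.2, 1.1, 0.8]
finger_gap: 0.0921
grasp_force: 0.0
```

Emit:
step_arm([
  [1, 0, 0, 0, 0, 0, 0],
  [-1, 0, 0, 0, 0, 0, 0],
  [-1, 0, 0, 0, 0, 0, 0],
  [-1, 0, 0, 0, 0, 0, 0],
  [-1, 0, 0, 0, 0, 0, 0],
])

```text
t: 5.22
eef_pos: [0.472, 0.3418, 0.0293]
ee_rot: [0.998, 0.055, 0.001, -0.0]
force: [1.1, 0.4, -0.2]
finger_gap: 0.054
grasp_force: 0.0
```

Emit:
step_arm([
  [-1, 0, 0, 0, 0, 0, 0],
  [-1, 0, 0, 0, 0, 0, 0],
])

```text
t: 5.48
eef_pos: [0.4716, 0.3416, 0.0286]
ee_rot: [0.998, 0.055, -0.0, -0.0]
force: [-0.8, 1.8, 0.7]
finger_gap: 0.0343
grasp_force: 0.5
```

Emit:
step_arm([
  [-1, 0, 2, 0, 0, 0, 0],
  [-1, 0, 0, 0, 0, 0, 0],
  [-1, 0, 0, 0, 0, 0, 0],
  [-1, 0, 0, 0, 0, 0, 0],
])

```text
t: 5.98
eef_pos: [0.4717, 0.3441, 0.0286]
ee_rot: [0.998, 0.055, 0.0, -0.0]
force: [0.1, 3.5, -0.7]
finger_gap: 0.0156
grasp_force: 60.0
```

Emit:
step_arm([
  [-1, 0, 0, 0, 0, 0, 0],
  [-1, 0, 0, 10, 0, 0, 0],
  [-1, 0, 0, 20, 0, 0, 0],
  [-1, 0, 0, 50, 0, 0, 0],
  [-1, 0, 0, 50, 0, 0, 0],
])

```text
t: 6.6
eef_pos: [0.4711, 0.3423, 0.1601]
ee_rot: [0.998, 0.056, -0.001, 0.001]
force: [0.6, 0.6, -2.0]
finger_gap: 0.0154
grasp_force: 60.0
```

```bash
python3 - <<'E'
from h import *
s=bot.observe();print(s["t"],s["eef_pos"],s["ee_rot"],s["finger_gap"],s["grasp_force"],s["force"],s["moment"])
c=save("wrist","w2.png")
for n in ["wrist","scene"]:
  c=c if n=="wrist" else save(n,"s2.png",(200,100,400,240),4)
  for t in["mallet","mallet_grip","pin_top","shutter","tester"]:
    for d in cams.look_for(n,t)[:2]: print(n,t,round(d["p"],2),toworld(c,d["location"]).round(4))
E
```

```text
6.6 [0.47110154 0.34234397 0.16009154] [ 9.98452553e-01  5.55931831e-02 -6.33093533e-04  1.22305414e-03] 0.015368911728866248 59.98697876930237 [ 0.56575855  0.61815914 -2.01886647] [-0.00668464  0.01564219  0.0399518 ]
wrist mallet 0.93 [0.5417 0.4795 0.0112]
wrist mallet 0.7 [0.5073 0.3428 0.2044]
wrist mallet_grip 0.97 [0.5095 0.3419 0.2008]
wrist mallet_grip 0.89 [0.5295 0.6667 0.0123]
wrist tester 0.64 [0.531  0.367  0.0099]
scene mallet 0.63 [0.5291 0.6704 0.0167]
scene mallet 0.61 [0.7086 0.3788 0.0235]
scene mallet_grip 0.86 [0.5101 0.3358 0.1804]
scene mallet_grip 0.7 [0.5419 0.4865 0.0149]
scene pin_top 0.67 [0.7091 0.188  0.0475]
scene pin_top 0.59 [0.4518 0.3466 0.013 ]
scene shutter 0.38 [0.591  0.0508 0.1217]
scene tester 0.94 [ 0.6071 -0.0141  0.0386]
```

View pics/w2.png

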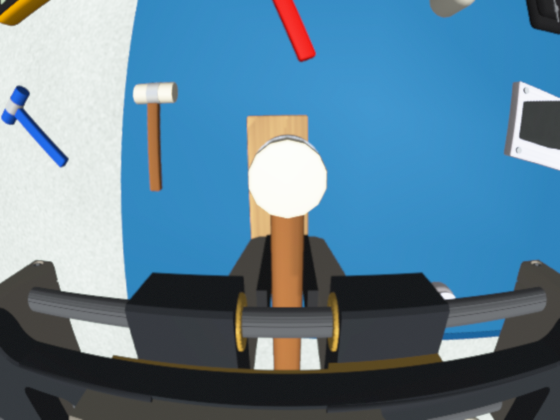

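Emit:
step_arm([
  [-1, 12, -48, 12, 0, 0, 0],
  [-1, 12, -48, 13, 0, 0, 0],
  [-1, 12, -48, 0, 0, 0, 0],
  [-1, 12, -50, 0, 0, 0, 0],
  [-1, 12, -50, 0, 0, 0, 0],
])

```text
t: 7.82
eef_pos: [0.5317, 0.098, 0.1835]
ee_rot: [0.998, 0.055, -0.0, 0.0]
force: [0.5, -0.3, -1.4]
finger_gap: 0.0154
grasp_force: 60.0
```

Emit:
step_arm([
  [-1, 11, -46, 0, 0, 0, 0],
  [-1, 0, 0, 0, 0, 0, 0],
  [-1, 0, 0, 0, 0, 0, 0],
])

```text
t: 8.2
eef_pos: [0.5423, 0.054, 0.1833]
ee_rot: [0.998, 0.055, -0.0, -0.0]
force: [0.6, 0.6, -1.6]
finger_gap: 0.0158
grasp_force: 60.0
```

```bash
python3 - <<'E'
from h import *
s=bot.observe();print(s["t"],s["eef_pos"],s["ee_rot"],s["finger_gap"],s["grasp_force"],s["force"],s["moment"])
c=save("scene","s3.png",(200,170,360,290),5)
for t in["mallet","mallet_grip","pin_top","shutter","tester"]:
    for d in cams.look_for("scene",t)[:2]: print(t,round(d["p"],2),toworld(c,d["location"]).round(4))
E
```

```text
8.2 [0.54231319 0.05403121 0.18330378] [ 9.98471414e-01  5.52683970e-02 -3.70643134e-04 -3.19887107e-04] 0.015764197231989165 59.98708426952362 [ 0.6392772   0.55398138 -1.62276127] [ 0.0589688   0.08643099 -0.01473993]
mallet 0.72 [0.5953 0.0544 0.2081]
mallet 0.66 [0.5311 0.6706 0.0141]
mallet_grip 0.79 [0.5304 0.6693 0.0146]
mallet_grip 0.78 [0.7095 0.3809 0.0233]
pin_top 0.57 [0.5907 0.0536 0.1202]
shutter 0.45 [ 0.7771 -0.1737  0.0197]
shutter 0.38 [0.5928 0.0535 0.1206]
tester 0.7 [ 0.608  -0.0129  0.0386]
```

View pics/s3.png

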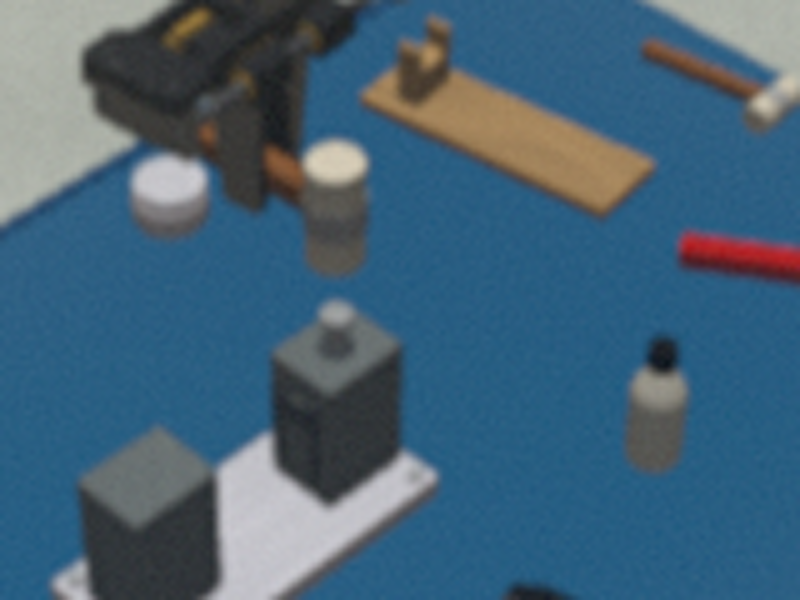

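The mallet head, bottom at crop (335,270), hangs straight over the pin at (335,315). Pressing down.

Emit:
step_arm([
  [-1, 0, 0, -20, 0, 0, 0],
  [-1, 0, 0, -10, 0, 0, 0],
  [-1, 0, 0, -8, 0, 0, 0],
  [-1, 0, 0, -8, 0, 0, 0],
  [-1, 0, 0, -6, 0, 0, 0],
])

```text
t: 9.12
eef_pos: [0.5427, 0.0536, 0.1323]
ee_rot: [0.998, 0.055, -0.0, 0.0]
force: [-13.8, 0.4, 22.7]
finger_gap: 0.0158
grasp_force: 60.0
```

Emit:
step_arm([
  [-1, 0, 0, -2, 0, 0, 0],
  [-1, 0, 0, 0, 0, 0, 0],
])

```text
t: 9.38
eef_pos: [0.5431, 0.0535, 0.1322]
ee_rot: [0.998, 0.056, 0.001, 0.0]
force: [-8.5, 0.3, 15.4]
finger_gap: 0.0154
grasp_force: 60.0
```

Emit:
step_arm([
  [-1, 0, 0, 15, 0, 0, 0],
  [-1, 0, 0, 30, 0, 0, 0],
  [-1, 0, 0, 30, 0, 0, 0],
  [-1, 0, 0, 0, 0, 0, 0],
])

```text
t: 9.88
eef_pos: [0.5447, 0.0533, 0.2073]
ee_rot: [0.998, 0.055, 0.003, 0.001]
force: [0.2, -0.8, -0.8]
finger_gap: 0.0156
grasp_force: 60.0
```

```bash
python3 - <<'E'
from h import *
s=bot.observe();print(s["t"],s["eef_pos"],s["ee_rot"],s["finger_gap"],s["grasp_force"],s["force"],s["moment"])
c=save("scene","s4.png",(210,150,310,250),6)
for t in["mallet","mallet_grip","pin_top","shutter"]:
    for d in cams.look_for("scene",t)[:2]: print(t,round(d["p"],2),toworld(c,d["location"]).round(4))
E
```

```text
9.875 [0.54466552 0.05329783 0.20728648] [9.98461817e-01 5.53550998e-02 3.08212306e-03 5.59991886e-04] 0.015608693422116208 59.99883055686951 [ 0.21045076 -0.83613215 -0.76785668] [ 0.00336444  0.02360852 -0.00138925]
mallet 0.86 [0.7091 0.3796 0.0242]
mallet 0.8 [0.5322 0.6724 0.0157]
mallet_grip 0.81 [0.595  0.0497 0.2348]
mallet_grip 0.8 [0.7109 0.3793 0.0229]
```

View pics/s4.png

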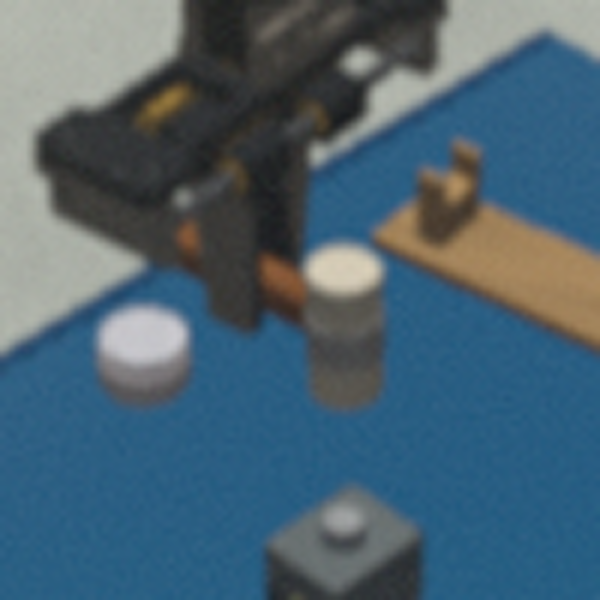

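The pin cap now sits almost on the lamp head at crop (344,522), and the mallet looks level. I'll check the depth with numbers.

```bash
python3 - <<'E'
from h import *
c=cams.read_camera("scene")
for z in(.131,.128,.118,.115): print(z,proj(c,[.592,.058,z]).round(1), "obs before ~(266.9,231.8) after", (210+344.5/6-.5,150+518/6-.5))
# lamp top corners reference
for x,y in((-.023,.038),(.023,.038),(-.023,.094),(.023,.094)): print(proj(c,[.592+x,-.008+y,.105]).round(1))
# mallet head axis top/bottom
for z in (.2073-.0186,.2073-.0186+.064): print(proj(c,[.5447+.0497,.0533+.0055,z]).round(1))
E
```

```text
0.131 [267.  231.6] obs before ~(266.9,231.8) after (266.9166666666667, 235.83333333333331)
0.128 [267.  232.5] obs before ~(266.9,231.8) after (266.9166666666667, 235.83333333333331)
0.118 [267.  235.3] obs before ~(266.9,231.8) after (266.9166666666667, 235.83333333333331)
0.115 [267.  236.2] obs before ~(266.9,231.8) after (266.9166666666667, 235.83333333333331)
[253.2 239.9]
[265.6 248.5]
[268.3 229.7]
[280.7 238. ]
[267.8 215.1]
[267.7 195.2]
```

Emit:
step_arm([
  [-1, -12, 48, 0, 0, 0, 0],
  [-1, -12, 48, 0, 0, 0, 0],
  [-1, -12, 48, 0, 0, 0, 0],
  [-1, -12, 48, 0, 0, 0, 0],
  [-1, -12, 48, 0, 0, 0, 0],
])

```text
t: 10.8
eef_pos: [0.4817, 0.2949, 0.2037]
ee_rot: [0.998, 0.055, -0.001, 0.0]
force: [0.2, 0.3, -1.9]
finger_gap: 0.0154
grasp_force: 60.0
```

Emit:
step_arm([
  [-1, -12, 48, 0, 0, 0, 0],
  [-1, 0, 0, -40, 0, 0, 0],
  [-1, 0, 0, -50, 0, 0, 0],
  [-1, 0, 0, 0, 0, 0, 0],
  [-1, 0, 0, 0, 0, 0, 0],
])

```text
t: 11.42
eef_pos: [0.4715, 0.3418, 0.116]
ee_rot: [0.998, 0.055, 0.001, -0.0]
force: [-0.0, -0.3, -1.9]
finger_gap: 0.0154
grasp_force: 60.0
```

```bash
python3 - <<'E'
from h import *
s=bot.observe();print(s["t"],s["eef_pos"],s["ee_rot"],s["force"])
c=cams.read_camera("wrist")
for d in cams.look_for("wrist","stand")[:2]: print(d["p"],toworld(c,d["location"]))
E
```

```text
11.425 [0.47149843 0.34183743 0.11602967] [ 9.98472015e-01  5.52528674e-02  8.07420431e-04 -3.23597869e-04] [-0.01295584 -0.2981065  -1.9484414 ]
0.58 [0.52551103 0.37185147 0.00795685]
```

Emit:
step_arm([
  [-1, 0, 2, -40, 0, 0, 0],
  [-1, 0, 0, -30, 0, 0, 0],
  [-1, 0, 0, -10, 0, 0, 0],
  [-1, 0, 0, -5, 0, 0, 0],
  [-1, 0, 0, 0, 0, 0, 0],
])

```text
t: 12.15
eef_pos: [0.4725, 0.3447, 0.0333]
ee_rot: [0.998, 0.055, 0.002, -0.001]
force: [-4.5, -0.7, 6.7]
finger_gap: 0.0155
grasp_force: 60.0
```

Emit:
step_arm([
  [-1, 0, 0, 0, -0.006, 0.05, 0],
  [-1, 0, 0, -3, 0, 0, 0],
  [-1, 0, 0, 0, 0, 0, 0],
], newtons=60)

```text
t: 12.52
eef_pos: [0.4732, 0.3452, 0.0315]
ee_rot: [0.998, 0.055, -0.023, 0.0]
force: [-5.8, -2.2, 13.1]
finger_gap: 0.0157
grasp_force: 60.0
```

Seated, with contact force on it. Releasing.

Emit:
step_arm([
  [0.2, 0, 0, 0, 0, 0, 0],
  [0.4, 0, 0, 0, 0, 0, 0],
  [0.6, 0, 0, 0, 0, 0, 0],
  [1, 0, 0, 0, 0, 0, 0],
  [1, 0, 0, 0, 0, 0, 0],
])

```text
t: 13.15
eef_pos: [0.4705, 0.3435, 0.0264]
ee_rot: [0.998, 0.055, -0.025, 0.002]
force: [0.0, 1.3, -0.6]
finger_gap: 0.0632
grasp_force: 0.0
```

Emit:
step_arm([
  [1, 0, 0, 0, 0, 0, 0],
  [1, 0, 0, 0, 0, 0, 0],
  [1, 0, 0, 40, 0, 0, 0],
  [1, 0, 0, 60, 0.006, -0.05, 0],
  [1, 0, 0, 60, 0, 0, 0],
])

```text
t: 13.78
eef_pos: [0.4697, 0.3434, 0.188]
ee_rot: [0.998, 0.056, -0.0, 0.0]
force: [0.8, 0.3, 0.7]
finger_gap: 0.0922
grasp_force: 0.0
```

Emit:
step_arm([
  [1, 0, -55, 20, 0, 0, 0],
  [1, 0, -5, 0, 0, 0, 0],
  [1, 0, 0, 0, 0, 0, 0],
])

```text
t: 14.15
eef_pos: [0.4703, 0.2834, 0.206]
ee_rot: [0.998, 0.055, -0.0, -0.0]
force: [0.0, 0.4, -0.4]
finger_gap: 0.0921
grasp_force: 0.0
```

```bash
python3 - <<'E'
from h import *
s=bot.observe();print(s["t"],s["eef_pos"],s["ee_rot"],s["finger_gap"])
c=save("wrist","w5.png")
E
```

```text
14.15 [0.47030175 0.28343866 0.20604579] [ 9.98491247e-01  5.49090409e-02 -4.62120353e-04 -1.17597791e-04] 0.0920947683680311
```

View pics/w5.png

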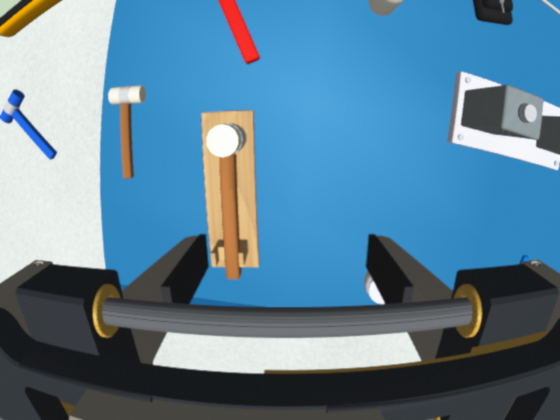

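The mallet is back, with its head at (225,141) on the board and its handle between the cheeks at (231,255). Next, the rack.

Emit:
step_arm([
  [1, 5, -50, 0, 0, 0, 0.12],
  [1, 5, -50, 0, 0, 0, 0.12],
  [1, 5, -50, 0, 0, 0, 0.12],
  [1, 5, -50, 0, 0, 0, 0.12],
  [1, 5, -50, 0, 0, 0, 0.12],
])

```text
t: 14.82
eef_pos: [0.4953, 0.0331, 0.2054]
ee_rot: [0.937, 0.35, -0.001, -0.001]
force: [0.6, 0.2, 0.6]
finger_gap: 0.0919
grasp_force: 0.0
```

Emit:
step_arm([
  [1, 5, -50, 0, 0, 0, 0.12],
  [1, 5, -50, 0, 0, 0, 0.12],
  [1, 5, -50, 0, 0, 0, 0.12],
  [1, 5, -50, 0, 0, 0, 0.12],
  [1, 5, -50, 0, 0, 0, 0.12],
])

```text
t: 15.45
eef_pos: [0.5209, -0.2169, 0.2052]
ee_rot: [0.791, 0.611, -0.0, -0.001]
force: [0.3, 0.1, -0.1]
finger_gap: 0.0918
grasp_force: 0.0
```

Emit:
step_arm([
  [1, 10, -50, 0, 0, 0, 0.08],
  [1, 0, -25, 0, 0, 0, 0],
  [1, 0, 0, 0, 0, 0, 0],
])

```text
t: 15.82
eef_pos: [0.5304, -0.2915, 0.2054]
ee_rot: [0.769, 0.64, -0.0, -0.001]
force: [-0.3, 0.3, 0.6]
finger_gap: 0.0921
grasp_force: 0.0
```

```bash
python3 - <<'E'
from h import *
s=bot.observe();print(s["t"],s["eef_pos"],s["ee_rot"],s["joints"])
c=save("wrist","w6.png")
for t in["cell","cell_mid","short_cell","round_cell","rack"]:
    for d in cams.look_for("wrist",t)[:2]: print(t,round(d["p"],2),toworld(c,d["location"]).round(4))
E
```

```text
15.825 [ 0.53043525 -0.29148632  0.20543382] [ 7.68524744e-01  6.39819080e-01 -1.64613734e-05 -1.12365216e-03] [-7.02090569e-01  2.43990235e-01  1.51654405e+00  3.63997605e-04
  1.38327729e+00 -5.19889209e-01]
cell 0.8 [ 0.5314 -0.2959  0.0627]
cell_mid 0.87 [ 0.5347 -0.2995  0.0637]
short_cell 0.9 [ 0.5116 -0.4068  0.0456]
round_cell 0.79 [ 0.5233 -0.3551  0.0524]
round_cell 0.59 [ 0.5336 -0.2992  0.0655]
rack 0.81 [ 0.5263 -0.3461  0.0198]
```

View pics/w6.png

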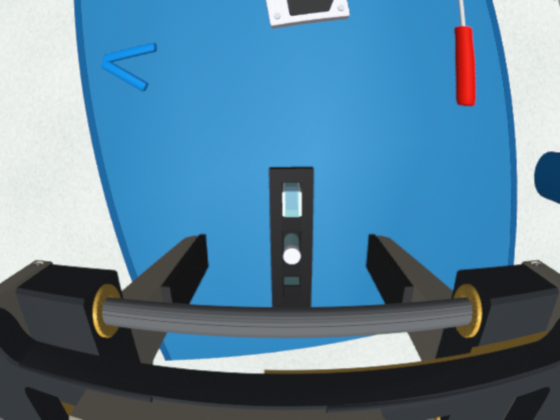

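The cell is at (291,200): uncapped, clear top, whitish frosted sides left and right, facing the fingers. The round cell with the white cap is at (291,250) and the short one at (292,281).

```bash
python3 - <<'E'
from h import *
im=cv2.imread("pics/w6.png"); cv2.imwrite("pics/w6c.png",cv2.resize(im[160:300,255:330],None,fx=4,fy=4,interpolation=cv2.INTER_CUBIC))
c=cams.read_camera("wrist")
a=fatz(c,270,168,.02);b=fatz(c,313.5,168,.02);p=fatz(c,272.8,304,.02);q=fatz(c,311.5,304,.02)
d=(a+b-p-q)[:2];print("rack dir yaw",np.degrees(np.arctan2(d[1],d[0]))-90,a,b)
e=(a+b)[:2]/2; u=d/np.hypot(*d); print("cell from rack end",e-u*29.5e-3)
r=[x for x in cams.regions_of("wrist","cell")][0]["region"]; y,x=np.nonzero(r);print(x.min(),x.max(),y.min(),y.max(),fatz(c,x.mean(),y.mean(),.055))
E
```

```text
rack dir yaw -9.840341690916347 [ 0.51672255 -0.26611742  0.02      ] [ 0.56414594 -0.27466607  0.02      ]
cell from rack end [ 0.5353926  -0.29945773]
282 299 184 217 [ 0.53319698 -0.29839559  0.055     ]
```

View pics/w6c.png

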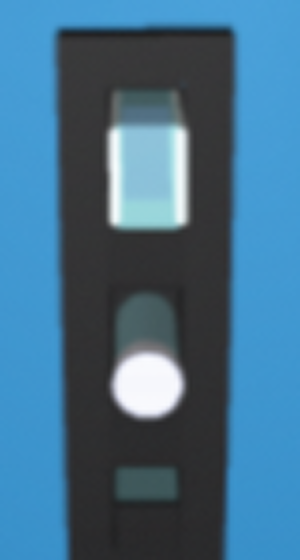

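```bash
python3 - <<'E'
from h import *
c=cams.read_camera("wrist")
print(fatz(c,292.0,204.2,.063),fatz(c,255+148/4,160+128/4,.063),fatz(c,255+148/4,160+228/4,.063),bot.observe()["eef_pos"])
E
```

```text
[ 0.53462009 -0.30092599  0.063     ] [ 0.53679775 -0.28869124  0.063     ] [ 0.53229565 -0.31401561  0.063     ] [ 0.53075588 -0.29073483  0.20681817]
```

Emit:
step_arm([
  [1, 4, -10, -20, 0, 0, 0.005],
  [1, 0, 0, -50, 0, 0, 0],
  [1, 0, 0, -50, 0, 0, 0],
  [1, 0, 0, -40, 0, 0, 0],
  [1, 0, 0, -14, 0, 0, 0],
], newtons=15)

```text
t: 16.9
eef_pos: [0.5323, -0.2999, 0.0283]
ee_rot: [0.766, 0.643, -0.001, -0.003]
force: [-0.1, 0.8, 0.8]
finger_gap: 0.0921
grasp_force: 0.0
```

Emit:
step_arm([
  [1, 0, 0, 0, 0, 0, 0],
  [1, 0, 0, 0, 0, 0, 0],
])

```text
t: 17.15
eef_pos: [0.5359, -0.3026, 0.0345]
ee_rot: [0.766, 0.643, 0.0, 0.002]
force: [0.4, -0.1, -0.2]
finger_gap: 0.0919
grasp_force: 0.0
```

```bash
python3 - <<'E'
from h import *
s=bot.observe();print(s["t"],s["eef_pos"],s["ee_rot"])
c=cams.read_camera("wrist")
for d in cams.look_for("wrist","cell")[:2]: print(d["p"],toworld(c,d["location"]).round(4))
r=cams.regions_of("wrist","cell")
for d in r[:2]:
    y,x=np.nonzero(d["region"]);print(d["p"],x.min(),x.max(),y.min(),y.max(),fatz(c,x.min(),y.mean(),.063),fatz(c,x.max(),y.mean(),.063),fatz(c,x.mean(),y.max(),.063))
E
```

```text
17.15 [ 0.5359044  -0.30259559  0.03454973] [7.66199082e-01 6.42600819e-01 2.80610584e-04 1.75391823e-03]
0.7 [ 0.5324 -0.2932  0.0608]
0.62 262 299 216 293 [ 0.5261542 -0.2917664  0.063    ] [ 0.54340702 -0.29482107  0.063     ] [ 0.53128434 -0.31350212  0.063     ]
```

Emit:
step_arm([
  [1, -1, 1, -4, 0, 0, 0],
  [-0.4, 0, 0, 0, 0, 0, 0],
  [-0.4, 0, 0, 0, 0, 0, 0],
  [-0.4, 0, 0, 0, 0, 0, 0],
  [-0.4, 0, 0, 0, 0, 0, 0],
])

```text
t: 17.92
eef_pos: [0.5337, -0.3005, 0.0286]
ee_rot: [0.766, 0.643, 0.0, 0.0]
force: [0.9, -0.2, 0.4]
finger_gap: 0.0542
grasp_force: 0.0
```

Emit:
step_arm([
  [-0.7, 0, 0, 0, 0, 0, 0],
  [-0.7, 0, 0, 0, 0, 0, 0],
  [-1, 0, 0, 0, 0, 0, 0],
  [-1, 0, 0, 0, 0, 0, 0],
])

```text
t: 18.42
eef_pos: [0.5336, -0.3004, 0.0286]
ee_rot: [0.766, 0.643, -0.0, -0.0]
force: [0.1, 0.7, 0.0]
finger_gap: 0.018
grasp_force: 15.0
```

Emit:
step_arm([
  [-1, 0, 0, 0, 0, 0, 0],
  [-1, 0, 0, 0, 0, 0, 0],
])

```text
t: 18.68
eef_pos: [0.5336, -0.3004, 0.0286]
ee_rot: [0.766, 0.643, -0.0, -0.0]
force: [1.0, 0.1, -0.5]
finger_gap: 0.0177
grasp_force: 15.0
```

Emit:
step_arm([
  [-1, 0, 0, 10, 0, 0, 0],
  [-1, 0, 0, 30, 0, 0, 0],
  [-1, 0, 0, 45, 0, 0, 0],
  [-1, 0, 0, 45, 0, 0, 0],
  [-1, 0, 0, 40, 0, 0, 0],
])

```text
t: 19.3
eef_pos: [0.5338, -0.3005, 0.2013]
ee_rot: [0.766, 0.643, 0.0, 0.001]
force: [0.3, -0.9, -0.6]
finger_gap: 0.0181
grasp_force: 15.0
```

Emit:
step_arm([
  [-1, 8, 40, 0, 0, 0, 0.03],
  [-1, 10, 50, 0, 0, 0, 0.04],
  [-1, 10, 50, 0, 0, 0, 0.04],
  [-1, 10, 50, 0, 0, 0, 0.04],
  [-1, 10, 50, 0, 0, 0, 0.02],
])

```text
t: 19.92
eef_pos: [0.5818, -0.0588, 0.1995]
ee_rot: [0.709, 0.706, 0.0, 0.0]
force: [0.0, 0.0, -0.5]
finger_gap: 0.0179
grasp_force: 15.0
```

Emit:
step_arm([
  [-1, 10, 50, 0, 0, 0, 0],
  [-1, 0, 2, 0, 0, 0, 0],
  [-1, 0, 0, 0, 0, 0, 0],
  [-1, 0, 0, 0, 0, 0, 0],
])

```text
t: 20.42
eef_pos: [0.5915, -0.0098, 0.1988]
ee_rot: [0.709, 0.705, -0.0, 0.0]
force: [-0.1, -0.7, -0.2]
finger_gap: 0.0181
grasp_force: 15.0
```

```bash
python3 - <<'E'
from h import *
s=bot.observe();print(s["t"],s["eef_pos"],s["ee_rot"],s["finger_gap"],s["grasp_force"])
c=save("wrist","w7.png")
for d in cams.look_for("wrist","tester")[:1]+cams.look_for("wrist","cell")[:1]: print(d["p"],toworld(c,d["location"]).round(4))
E
```

```text
20.425 [ 0.5915342  -0.00977091  0.19880437] [ 7.09464992e-01  7.04740651e-01 -9.83968219e-05  1.72849939e-04] 0.01812517397593609 14.999841749668121
0.93 [0.5929 0.0217 0.0139]
0.79 [ 0.5889 -0.002   0.2326]
```

View pics/w7.png

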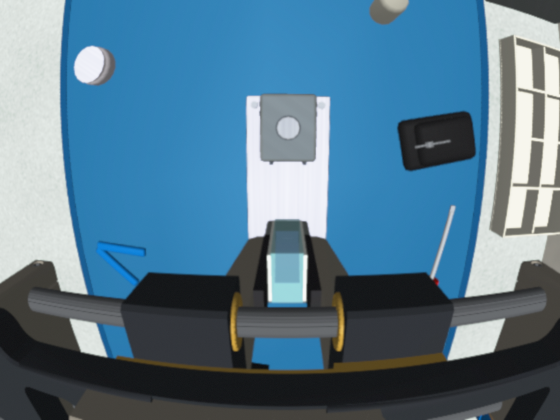

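The cell is held upright between the fingers at (288,260). The plate's edges are at columns 247 and 329 and the pin is at (288,127). I'm past the limit of 10 viewed pictures (12 so far), so from here on I'll use numbers only.

```bash
python3 - <<'E'
from h import *
c=cams.read_camera("wrist")
P=[fatz(c,u,v,z)[:2] for u,v,z in[(247,97,.016),(329,97,.016),(249,236,.016),(328,236,.016),(288,127.5,.115),(261,94,.105),(316,94,.105),(261.5,161,.105),(316,161,.105)]]
for p in P: print(p.round(4))
d=(P[0]+P[1]-P[2]-P[3]);print("plate mid x",(P[0]+P[1])/2,(P[2]+P[3])/2,"yaw",np.degrees(np.arctan2(-d[0],d[1])))
l=sum(P[5:])/4;print("lamp c",l,"-> centre y",l[1]-.066,"plate end y-100",(P[0]+P[1])[1]/2-.1)
s=bot.observe();print(s["eef_pos"])
E
```

```text
[0.5499 0.0902]
[0.638  0.0896]
[ 0.5477 -0.0666]
[ 0.6391 -0.0673]
[0.5933 0.0572]
[0.5719 0.0847]
[0.6159 0.0845]
[0.5715 0.03  ]
[0.616  0.0297]
plate mid x [0.59390963 0.08989279] [ 0.59341776 -0.06694195] yaw -0.17968873157711523
lamp c [0.59381628 0.05722952] -> centre y -0.008770477402951893 plate end y-100 -0.010107213064369014
[ 0.59156452 -0.00933177  0.1986133 ]
```

Emit:
step_arm([
  [-1, 1, 1, -30, 0, 0, 0],
  [-1, 0, 0, -40, 0, 0, 0],
  [-1, 0, 0, -35, 0, 0, 0],
  [-1, 0, 0, -15, 0, 0, 0],
  [-1, 0, 0, -6, 0, 0, 0],
])

```text
t: 21.25
eef_pos: [0.5926, -0.0077, 0.0723]
ee_rot: [0.709, 0.705, -0.0, -0.0]
force: [-0.0, 0.2, -0.2]
finger_gap: 0.0182
grasp_force: 15.0
```

Emit:
step_arm([
  [-1, 0, 0, 0, 0, 0, 0],
  [-1, 0, 0, 0, 0, 0, 0],
  [-1, 0, 0, 0, 0, 0, 0],
])

```text
t: 21.62
eef_pos: [0.5934, -0.0076, 0.0737]
ee_rot: [0.709, 0.705, 0.001, 0.001]
force: [0.1, 0.1, -0.6]
finger_gap: 0.0177
grasp_force: 15.0
```

```bash
python3 - <<'E'
from h import *
s=bot.observe();print(s["t"],s["eef_pos"],s["ee_rot"],s["finger_gap"],s["grasp_force"],s["force"],abs(s["qvel"]).max())
for n in["wrist","scene","top"]:
  c=cams.read_camera(n)
  for t in ["cell","tester","shutter"]+(["mallet"] if n!="wrist" else []):
    for d in cams.look_for(n,t)[:4 if t=="mallet" else 1]: print(n,t,round(d["p"],2),toworld(c,d["location"]).round(4))
E
```

```text
21.625 [ 0.59337561 -0.00755371  0.07368815] [7.08857749e-01 7.05350840e-01 5.16457618e-04 7.86054859e-04] 0.017697974203134386 14.999924898147583 [ 0.07898993  0.11158275 -0.62370714] 0.0036218888442395144
wrist cell 0.93 [5.911e-01 3.000e-04 1.105e-01]
wrist tester 0.98 [0.5971 0.0475 0.1051]
wrist shutter 0.77 [0.5929 0.0562 0.1203]
scene cell 0.53 [ 0.596  -0.0179  0.0798]
scene tester 0.92 [ 0.6094 -0.0536  0.0208]
scene mallet 0.76 [0.4969 0.3393 0.0522]
scene mallet 0.76 [0.7122 0.3804 0.0233]
scene mallet 0.6 [0.5319 0.669  0.0144]
scene mallet 0.44 [0.5384 0.4851 0.016 ]
top tester 0.77 [0.587  0.0627 0.1043]
top mallet 0.84 [0.4643 0.3447 0.0588]
top mallet 0.64 [ 0.3639 -0.1173  0.0076]
top mallet 0.6 [0.5341 0.6755 0.016 ]
top mallet 0.58 [0.7198 0.3876 0.0221]
```

```bash
python3 -c "
from workcell import bot
print(bot.sign_off())"
```

```text
the job is handed in; nothing more can be done
None
```

I knocked the pin down with the mallet, put the mallet back on its stand, and handed the job in with the cell held upright mid-beam; the sign-off gave no verdict. I viewed 12 pictures, two over the limit of 10.

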